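# Slide the ink bottle back into its bay

### The arm

A 6-joint arm with a two-finger parallel gripper is mounted at the origin on the work surface. World frame = base frame: x ahead of the robot, y to its left, z up, the work surface at z = 0. Lengths are in mm, angles in rad, forces in N, time in s.
With the tool pointing down it reaches from about 375 to 925 mm from the base axis. Payload 5.7 kg.
Tool frame: the origin (TCP) lies between the finger pads; the fingertips stand 8 mm ahead of it and the grasp point (between the pads) lies 11 mm behind it; z points along the fingers, y is the direction in which the jaws open and shut (so a half turn about z gives the same grasp; the last joint's range is limited). The gripper opens to 88 mm and grips with 3 to 60 N. Pads are 20 mm wide; open, the fingers measure 115 mm over their backs; the gripper's body (75 mm by 178 mm) begins 61 mm behind the grasp point.
Start: joints at [1.105, 0.359, 1.51, -0, 1.272, -0.115], TCP at [206.181, 563.429, 230.623] pointing down, gripper open.
Joint ranges: [-2.97, 2.97], [-1.01, 2.36], [0.21, 2.38], [-0.96, 4.11], [0.2, 2.71], [-2.98, 2.98]. Speed limits (rad/s): [2.39, 2.39, 3.14, 3.14, 3.14, 3.14].

### API

Orientations are given as a unit quaternion [x, y, z, w].
In Python, from workcell import telemetry, vision, manip gives the robot as it stands.
- The arm moves only by the tool send_rows, never from a script. Its argument "moves" is a list that holds one entry, the list of rows, each a list of 7 numbers: the shift along the tool's x, y, z in units of 60 mm (1.0 is 60 mm), then the turn, a rotation vector about the tool's x, y, z in units of 10 degrees (1.0 is 10 degrees), then the closure, from 0 (fully open) to 1 (shut). A call has 1 to 12 rows; each row is the pose to reach, as a shift and turn from the pose measured when the call began, along the tool's axes at that moment; what a row does not reach only later rows make up. A row lasts 1/8 s, in which the tool goes at most 62.5 mm and 10.7 degrees, less where a joint would pass 70% of its speed; a pose out of reach is approached as far as the arm can. A call with a gripper value outside its range is refused whole. The fingers move at their own pace and stop on an object; the grip force is fixed at half the most. Time passes only in rows, so rows that repeat a pose let the fingers close. It gives the time, the measured TCP pose, the force and the opening at its end, in the units of the state.
- telemetry.observe(): the state, without advancing time (a new reading comes with each control period).
- vision.capture(name): name is "side" or "top"; returns a dict with "frame" (400x640x3 uint8, red, green, blue), "fx", "fy", "cx", "cy" (pixels), "position" and "rotation" of the camera in the world. Camera axes: x right, y down, z forward; pixel columns grow to the right and rows downward; lengths in mm; the calibration is good to about 2 mm. A picture is of the moment at which its call begins. There is no depth.
- manip.finish_job(): hands the job in, once; it reports no verdict.
The state is a dict: "clock": time; "joints": joint angles; "joint_velocities": joint speeds; "tau": joint torques, N m; "tool_pos": TCP position; "orientation": TCP orientation; "ft_force": force on the tool from outside, world axes, zero at the start; "torque": the same for the moment, N m; "width": finger opening in mm.
Only numpy, scipy, OpenCV 4.12 (cv2) and the standard library are available. Lean on these libraries where they do the work, as an engineer would, in place of code of your own. Each camera call takes 0.05 s, during which the arm holds its last target.

### The job

One tall refill ink bottle has been left standing out on the stall table; its nozzle cap is not screwed tight. Push it low on its body so that it slides upright, without rocking or tipping, into the empty bottle bay of the wooden stamp box, gently home against the box's front wall on its ink ring mark. Do not grip it, lift it or touch its cap, leave the other bottles and stamps where they are, and finish clear of everything.

Things in the scene. Friction and masses are not known exactly. Their poses are not given: they have to be found in the camera images.
- bottle: stray refill ink bottle to be pushed, standing alone out before the bays: white plastic, round, label, black nozzle cap, about 135 g. Body 38 mm in diameter, straight up to 98 mm, then a shoulder; 150 mm tall with its cap. Origin: centre of its underside, z up. Smooth: friction about 0.4 (0.3 to 0.5) on table and fingers; pushed higher than about 35 mm above the table it may tip instead of slide
- cap: loose black nozzle cap on top of the stray bottle (moves with it): 21 mm wide at its foot, tapering, 36 mm high. Origin: centre of its foot, 114 mm above the bottle's underside. Not to be touched
- box: beech box of rubber stamps, fixed, 182 mm wide (y), 160 deep (x), 70 high. Three floorless bottle bays, 50 mm wide, 30 deep, lie along its front at y = -58, 0, 58 mm between four fins (8 mm thick, 42 high, reaching to x = -30 mm). Origin: foot of the front wall's outer face, mid-width, table height; x points into the box, away from the bays, z up. A bottle against the wall is at x = -19 mm
- ring_mark: thin flat dark ink ring, 38 mm in diameter, on the table in the one empty bay: where the stray bottle belongs. Origin: its centre at table height, on the bay's middle line, 21 mm in front of the box's front wall; its axes do not matter, the bay runs along the box's x axis
- bottle_b: another bottle of the same size and look (150 mm tall, 38 mm round), already home in one of the bays, standing loose. To be left alone. Origin: centre of its underside
- bottle_c: another bottle of the same size and look, already home in another of the bays, standing loose. To be left alone. Origin: centre of its underside
- knob_stamp: loose hand stamp with a turned wooden knob handle, 88 mm tall, foot 34 mm by 60 mm, standing on the table to one side of the box. To be left alone. Origin: centre of its underside
- block_stamp: loose wood-block stamp 45 mm by 65 mm, 32 mm high, on the table to the other side of the box. To be left alone. Origin: centre of its underside

How it is judged:
By the outcome, as a careful person would: the job done as asked, in the order asked, and still so for the second after the job is handed in, with the robot touching nothing.
It also fails if it takes over 58 s, if anything falls off the work surface, if the arm or the gripper's body presses on something with over 40 N, if the wrist force passes 120 N, or if a joint passes its speed limit or range.

## Working session

There is one attempt and no reset: what is moved stays moved. The work goes in short steps, Python scripts to look and compute and a tool call to move; the robot and the scene stay as the last step left them, time stands still between calls to the robot, and variables do not carry over. Pictures are saved under pics/ and viewed, and the job is handed in when it is done.

Besides the shell and the picture viewer there is one more tool, called as a command line: name --argument value ..., lists and objects as JSON in quotes. send_rows: Moves the arm, as the interface text tells. Its arguments: {"type":"object","properties":{"moves":{"type":"array"}},"required":["moves"]}

```bash
ls; mkdir -p pics; python3 - <<'E'
from workcell import telemetry, vision
import cv2,numpy as np
s=telemetry.observe()
print(s)
for n in("top","side"):
    c=vision.capture(n)
    cv2.imwrite(f"pics/{n}0.png",c["frame"][:,:,::-1])
    np.savez(f"{n}0.npz",**c)
    print({k:v for k,v in c.items() if k!="frame"})
E
```

```text
pics
{'clock': 0.0, 'joints': array([ 1.10492268e+00,  3.59481524e-01,  1.51143611e+00,  3.55485940e-06,
        1.27248638e+00, -1.15111601e-01]), 'joint_velocities': array([ 0.00087826,  0.00025736, -0.00082679, -0.00013842, -0.001122  ,
       -0.00109972]), 'tau': array([ 1.26759445e-03, -5.15385175e+01, -2.70727587e+01,  6.74539595e-02,
        3.50297790e-02, -1.72434247e-04]), 'tool_pos': array([205.87486567, 562.85387901, 229.82215886]), 'orientation': array([ 1.74483771e-01,  9.84659633e-01, -8.67246366e-04, -2.61035470e-04]), 'ft_force': array([ 0.53179931, -0.47397561,  0.4524197 ]), 'torque': array([-0.02186163,  0.01058996, -0.00922644]), 'width': 88.37653312802918}
{'fx': 520.6386553847099, 'fy': 520.6386553847099, 'cx': 325.36850551995803, 'cy': 196.52318333825392, 'position': array([ 335.4657127 ,   22.09830968, 1124.38705409]), 'rotation': array([ 0.7307544 , -0.67233443,  0.07893234, -0.08794379])}
{'fx': 398.07692182424387, 'fy': 398.07692182424387, 'cx': 323.00273353666694, 'cy': 192.63514589566697, 'position': array([ 309.77478293, -558.86417494,  585.46150264]), 'rotation': array([ 0.87557032, -0.17615282,  0.08906257, -0.44092478])}
```

View pics/top0.png

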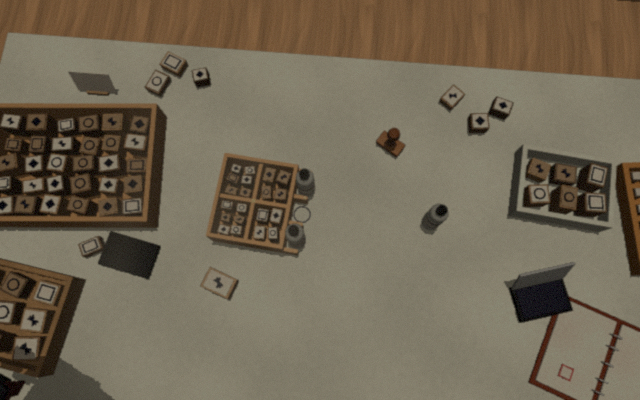

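View pics/side0.png

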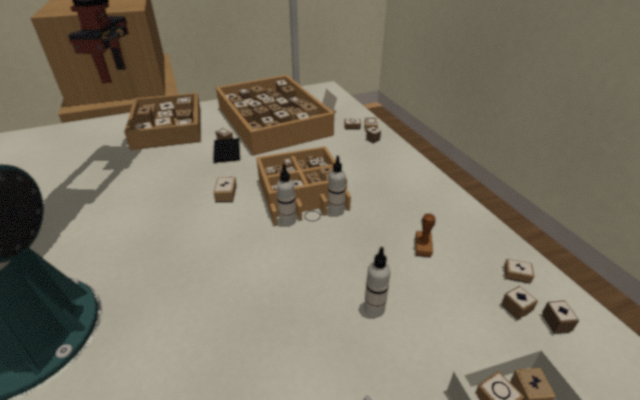

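```bash
cat > h.py <<'E'
import numpy as np,cv2
from scipy.spatial.transform import Rotation as R
from workcell import telemetry, vision
def ray(c,u,v):
    d=R.from_quat(c["rotation"]).apply([(u-c["cx"])/c["fx"],(v-c["cy"])/c["fy"],1]);return np.array(c["position"]),d
def onz(c,u,v,z=0):
    p,d=ray(c,u,v);return p+d*(z-p[2])/d[2]
def proj(c,P):
    q=R.from_quat(c["rotation"]).inv().apply(np.atleast_2d(P)-c["position"])
    return np.c_[q[:,0]/q[:,2]*c["fx"]+c["cx"],q[:,1]/q[:,2]*c["fy"]+c["cy"]]
E
python3 - <<'E'
from h import *
t=dict(np.load("top0.npz"));s=dict(np.load("side0.npz"))
for uv in [(302,214),(435,217),(305,182),(295,236)]: print(uv,onz(t,*uv,0))
print(proj(s,onz(t,302,214)),"ring side")
a=cv2.resize(t["frame"][140:260,200:350],None,fx=5,fy=5,interpolation=cv2.INTER_CUBIC)
cv2.imwrite("pics/t_box.png",a[:,:,::-1])
a=cv2.resize(t["frame"][185:245,400:470],None,fx=8,fy=8,interpolation=cv2.INTER_CUBIC)
cv2.imwrite("pics/t_bot.png",a[:,:,::-1])
a=cv2.resize(s["frame"][140:330,245:405],None,fx=3,fy=3,interpolation=cv2.INTER_CUBIC)
cv2.imwrite("pics/s_all.png",a[:,:,::-1])
E
```

```text
(302, 214) [561.93431295  96.02232554   0.        ]
(435, 217) [ 579.4773848  -196.16645823    0.        ]
(305, 182) [635.22044145  96.19791211   0.        ]
(295, 236) [511.8933012  106.64317127   0.        ]
[[313.70704306 215.69299259]] ring side
```

View pics/t_box.png

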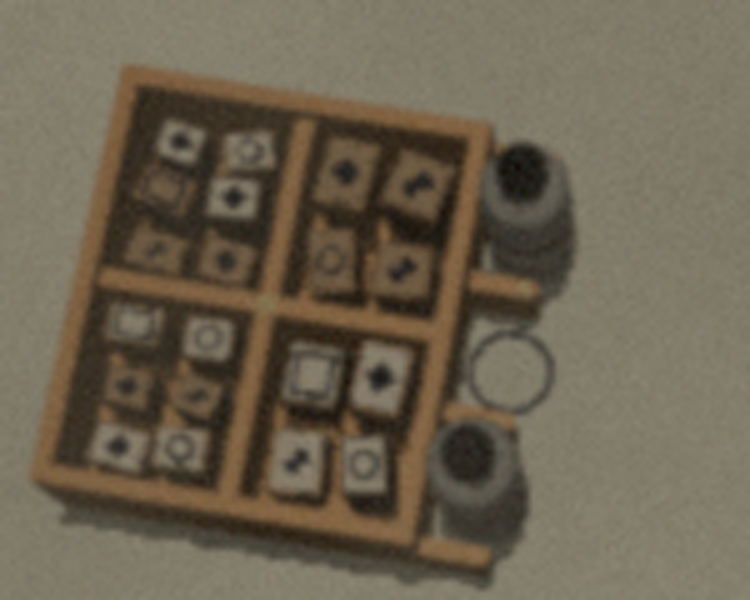

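View pics/t_bot.png

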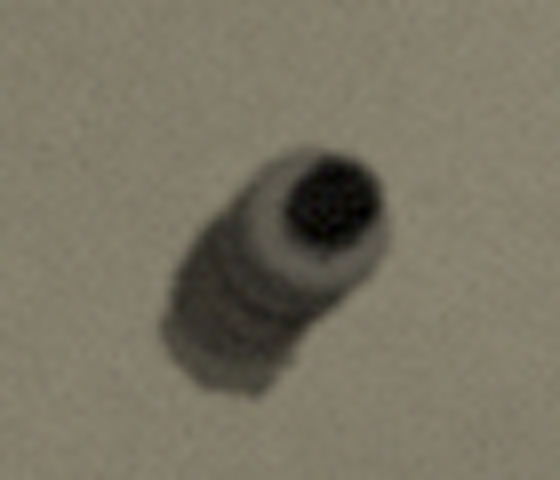

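View pics/s_all.png

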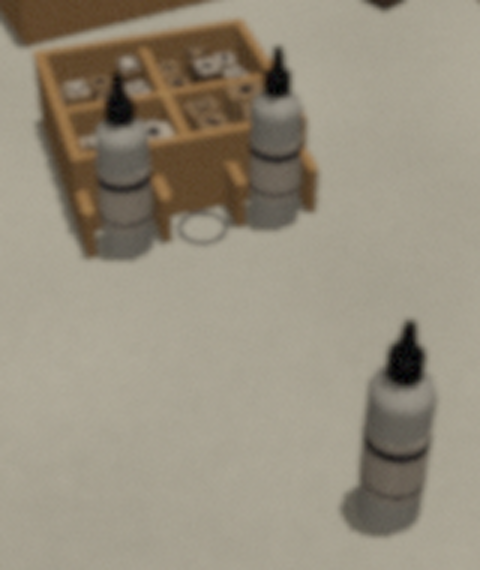

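```bash
cat >> h.py <<'E'
def caps(c,thr,boxes):
    g=cv2.GaussianBlur(c["frame"],(0,0),0.5).max(2);out=[]
    for (u0,v0,u1,v1) in boxes:
        m=(g[v0:v1,u0:u1]<thr).astype(np.uint8)
        n,l,st,ce=cv2.connectedComponentsWithStats(m)
        k=1+np.argmax(st[1:,4]);ys,xs=np.where(l==k);out.append((np.c_[xs+u0,ys+v0],ce[k]+[u0,v0],st[k,4]))
    return out
def bearing(c,uv):
    p,d=ray(c,*uv);return p[:2],d[:2]/np.hypot(*d[:2])
def isect(a,b):
    (p,d),(q,e)=a,b
    t=np.linalg.solve(np.c_[d,-e],q-p);return p+t[0]*d
E
python3 - <<'E'
from h import *
t=dict(np.load("top0.npz"));s=dict(np.load("side0.npz"))
T=caps(t,45,[(430,200,452,222),(296,164,316,184),(283,222,303,242)])
S=caps(s,45,[(365,240,395,272),(328,150,348,175),(275,160,295,185)])
for a,b in zip(T,S):
    print("top",a[1],a[2],"side",b[1],b[2], "XY",isect(bearing(t,a[1]),bearing(s,b[1])),"top@125",onz(t,*a[1],128)[:2], "side@130",onz(s,*b[1],130)[:2], 'tip z', b[0][:,1].min(),b[0][:,1].max())
# ring: 
for c,box in((t,(290,203,316,226)),(s,(300,205,325,224))):
    u0,v0,u1,v1=box
    g=c["frame"].astype(float).mean(2)[v0:v1,u0:u1]
    im=cv2.resize(np.clip(g*1.5,0,255).astype(np.uint8),None,fx=20,fy=20,interpolation=cv2.INTER_NEAREST)
    cv2.imwrite("pics/ring_%d.png"%u0,im)
E
```

```text
top [440.94565217 210.34782609] 92 side [379.72794118 259.74264706] 136 XY [ 566.07739566 -182.57902313] top@125 [ 565.92242747 -182.44148251] side@130 [ 561.56593943 -189.20242027] tip z 249 267
top [303.73239437 174.23943662] 71 side [336.93333333 166.41666667] 60 XY [615.33600338  91.3919828 ] top@125 [616.81130385  91.75725554] side@130 [611.01149333  82.18911574] tip z 159 171
top [293.44897959 230.63265306] 49 side [284.18072289 174.6626506 ] 83 XY [499.87204403 100.0174112 ] top@125 [502.02146312 101.03611166] side@130 [498.57568517  95.52420087] tip z 165 180
```

View pics/ring_290.png

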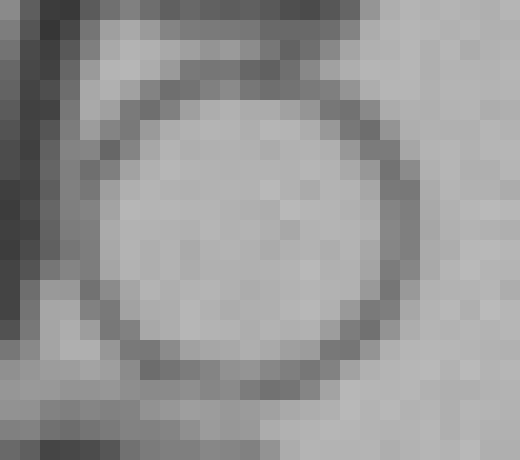

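View pics/ring_300.png

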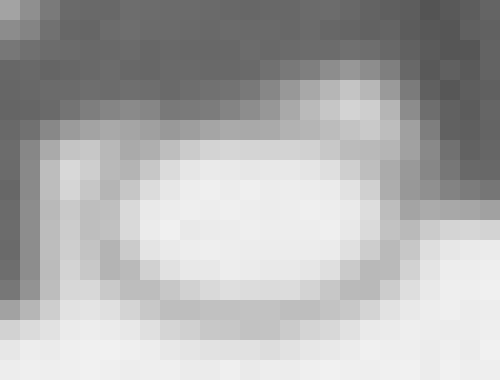

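```bash
python3 - <<'E'
from h import *
t=dict(np.load("top0.npz"));s=dict(np.load("side0.npz"))
C=[onz(t,x/5-.4+200,y/5-.4+140,70)[:2] for x,y in [(493,123),(412,546),(33,480),(125,66)]]
print(np.round(C,1)); 
for i in range(4):
    d=C[(i+1)%4]-C[i]; print(np.hypot(*d),np.degrees(np.arctan2(*d[::-1])))
print("front mid",(C[0]+C[1])/2)
print("ring top",onz(t,301.75,214.0)[:2],"side",onz(s,312,215.75)[:2])
for k,z in((98,0),(0,0)):pass
# stray base: side image near-bottom; enhance
for c,b,n in((t,(415,195,455,240),"tb"),(s,(355,245,400,325),"sb")):
    g=c["frame"][b[1]:b[3],b[0]:b[2]].astype(float);g=np.clip((g-20)*1.8,0,255).astype(np.uint8)
    f=12 if n=="tb" else 7
    cv2.imwrite(f"pics/{n}.png",cv2.resize(g,None,fx=f,fy=f,interpolation=cv2.INTER_NEAREST)[:,:,::-1])
E
```

```text
[[654.2 109.5]
 [472.5 125.2]
 [486.6 282.7]
 [666.5 268. ]]
182.3483272844058 175.07555047505022
158.1401098385436 84.88057511026439
180.44334669552555 -4.6560608679516164
158.99032816787698 -94.43115928313328
front mid [563.36434387 117.36068969]
ring top [561.88863865  96.57153398] side [558.25207944  97.34398903]
```

View pics/tb.png

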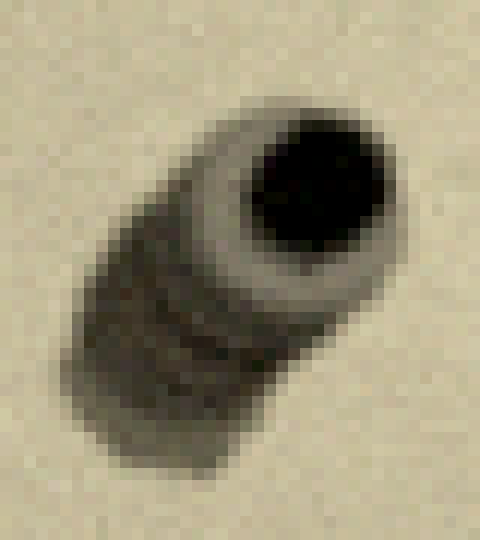

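View pics/sb.png

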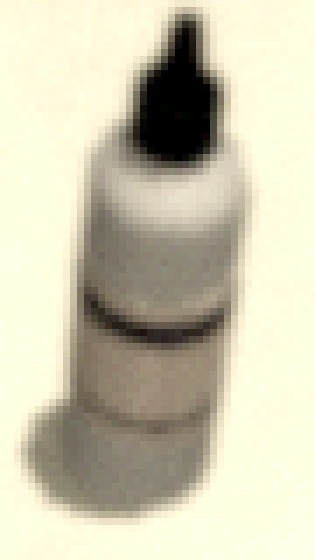

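```bash
cat >> h.py <<'E'
def target(yaw,tilt):
    # tool x horizontal heading yaw, tool z down; then lean tilt deg so that z points down-forward
    y=np.radians(yaw);X=np.array([np.cos(y),np.sin(y),0]);Z=np.array([0,0,-1.]);Y=np.cross(Z,X)
    a=np.radians(tilt)
    Zt=np.cos(a)*Z+np.sin(a)*X;Xt=np.cos(a)*X-np.sin(a)*Z
    return R.from_matrix(np.c_[Xt,Y,Zt])
def rel(pos,rot=None):
    s=telemetry.observe();r0=R.from_quat(s["orientation"])
    d=r0.inv().apply(np.array(pos)-s["tool_pos"])/60
    rv=np.degrees((r0.inv()*(rot or r0)).as_rotvec())/10
    return np.round(np.r_[d,rv],3)
def stat():
    s=telemetry.observe();r=R.from_quat(s["orientation"]).as_matrix()
    print(round(s["clock"],2),"pos",np.round(s["tool_pos"],1),"j",np.round(s["joints"],2),"F",np.round(s["ft_force"],2),"w",round(s["width"],1),"yaw",np.round(np.degrees(np.arctan2(-r[0,1]*-1,r[1,1])),1),"x",np.round(r[:,0],3),"z",np.round(r[:,2],3))
E
python3 - <<'E'
from h import *
stat(); print(rel([520,250,300],target(85,0)))
E
```

```text
0.1 pos [205.9 562.9 229.9] j [ 1.1   0.36  1.51  0.    1.27 -0.12] F [ 0.6  -0.   -0.91] w 87.6 yaw 20.1 x [-0.939  0.344  0.   ] z [-0.001 -0.001 -1.   ]
[-6.708e+00 -3.101e+00 -1.164e+00 -9.000e-03  5.000e-03  7.490e+00]
```

send_rows --moves '[[[-0.3,-0.15,-0.3,0,0,0.4,0.3],[-1.0,-0.45,-0.8,0,0,1.2,0.77],[-1.8,-0.85,-1.16,0,0,2.1,0.77],[-2.6,-1.2,-1.16,0,0,3.0,0.77],[-3.4,-1.6,-1.16,0,0,3.9,0.77],[-4.2,-1.95,-1.16,0,0,4.8,0.77],[-5.0,-2.3,-1.16,0,0,5.7,0.77],[-5.7,-2.6,-1.16,0,0,6.5,0.77],[-6.3,-2.9,-1.16,0,0,7.1,0.77],[-6.6,-3.05,-1.16,0,0,7.4,0.77],[-6.7,-3.1,-1.16,0,0,7.5,0.77],[-6.7,-3.1,-1.16,0,0,7.5,0.77]]]'

```text
clock: 1.6
tool_pos: [519.0, 250.7, 299.6]
orientation: [0.737, 0.675, -0.001, -0.0]
ft_force: [-0.2, 0.3, 0.5]
width: 20.4
```

```bash
python3 - <<'E'
from h import *
stat(); print(rel([556,-300,230],target(85,0)),rel([556,-300,230],target(85,40)))
E
```

```text
1.6 pos [519.  250.7 299.6] j [ 0.33  0.27  1.47 -0.    1.41  0.42] F [-0.18  0.33  0.49] w 20.4 yaw 95.0 x [ 0.088  0.996 -0.001] z [-0.002 -0.001 -1.   ]
[-9.088e+00  1.422e+00  1.169e+00 -8.000e-03  8.000e-03 -4.000e-03] [-9.088e+00  1.422e+00  1.169e+00 -7.000e-03  4.008e+00 -6.000e-03]
```

send_rows --moves '[[[-0.4,0.05,0,0,0,0,0.77],[-1.2,0.2,0,0,0.3,0,0.77],[-2.1,0.35,0,0,0.8,0,0.77],[-3.0,0.5,0,0,1.3,0,0.77],[-3.9,0.6,0,0,1.8,0,0.77],[-4.8,0.75,0,0,2.3,0,0.77],[-5.7,0.9,0,0,2.8,0,0.77],[-6.6,1.05,0,0,3.2,0,0.77],[-7.5,1.2,0,0,3.6,0,0.77],[-8.4,1.3,0,0,3.9,0,0.77],[-9.0,1.4,0.2,0,4.0,0,0.77],[-9.1,1.4,0.5,0,4.0,0,0.77]]]'

```text
clock: 3.1
tool_pos: [555.3, -302.0, 268.9]
orientation: [0.693, 0.635, 0.251, -0.231]
ft_force: [-0.5, 0.7, -1.1]
width: 20.5
```

```bash
python3 - <<'E'
from h import *
stat(); print(rel([557,-285,20],target(85,40)))
c=vision.capture("top");cv2.imwrite("pics/top1.png",c["frame"][:,:,::-1])
c=vision.capture("side");cv2.imwrite("pics/side1.png",c["frame"][:,:,::-1])
E
```

```text
3.1 pos [ 555.3 -302.   268.9] j [-0.88  0.63  1.17  0.49  1.85 -0.78] F [-0.47  0.73 -1.08] w 20.5 yaw 95.1 x [0.068 0.764 0.641] z [ 0.056  0.639 -0.767]
[-2.442e+00  6.000e-03  3.366e+00  1.000e-03  1.000e-02 -7.000e-03]
```

View pics/side1.png

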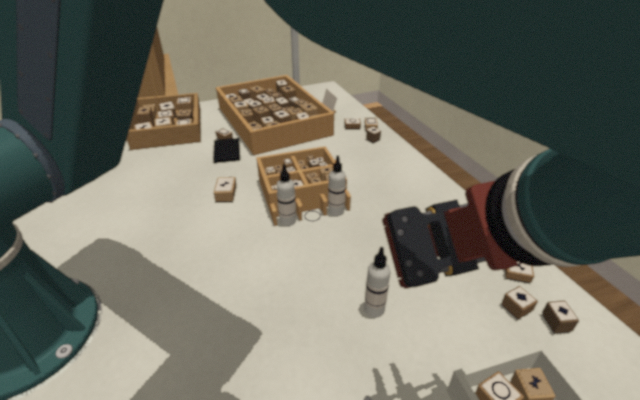

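```bash
python3 - <<'E'
from h import *
t=dict(np.load("top0.npz"));s=dict(np.load("side0.npz"))
for uv in [(513,213),(522,148),(611,160),(515,205)]:
  print(uv,[np.round(onz(t,*uv,z)[:2]) for z in (0,40)])
for uv in [(449,376),(543,352)]: print(uv,[np.round(onz(s,*uv,z)[:2]) for z in (20,40,60)])
for uv in [(478,122),(512,100)]: print(uv,[np.round(onz(t,*uv,z)[:2]) for z in (0,25)])
E
```

```text
(513, 213) [array([ 603., -367.]), array([ 593., -353.])]
(522, 148) [array([ 756., -387.]), array([ 741., -373.])]
(611, 160) [array([ 744., -587.]), array([ 729., -565.])]
(515, 205) [array([ 621., -371.]), array([ 611., -357.])]
(449, 376) [array([ 601., -345.]), array([ 591., -352.]), array([ 580., -360.])]
(543, 352) [array([ 759., -369.]), array([ 743., -376.]), array([ 728., -383.])]
(478, 122) [array([ 810., -287.]), array([ 800., -280.])]
(512, 100) [array([ 871., -365.]), array([ 860., -356.])]
```

View pics/top1.png

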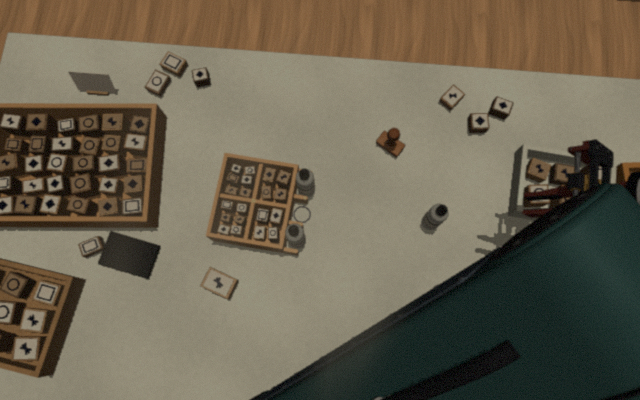

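```bash
python3 - <<'E'
from h import *
print(rel([559,-245,120],target(85,40)),rel([559,-242,20],target(85,40)),rel([559,-242,60],target(85,40)))
E
```

```text
[-0.896  0.013  2.466 -0.022 -0.009 -0.015] [-1.931  0.017  3.773 -0.022 -0.009 -0.015] [-1.502  0.013  3.263 -0.022 -0.009 -0.015]
```

send_rows --moves '[[[-0.2,0,0.5,0,0,0,0.77],[-0.45,0.01,1.2,0,0,0,0.77],[-0.7,0.01,1.9,0,0,0,0.77],[-0.9,0.01,2.4,0,0,0,0.77],[-1.1,0.01,2.75,0,0,0,0.77],[-1.35,0.01,3.05,0,0,0,0.77],[-1.5,0.01,3.25,0,0,0,0.77],[-1.5,0.01,3.26,0,0,0,0.77],[-1.5,0.01,3.26,0,0,0,0.77]]]'

```text
clock: 4.32
tool_pos: [559.2, -242.3, 60.8]
orientation: [0.693, 0.634, 0.251, -0.233]
ft_force: [-0.2, 0.3, 0.4]
width: 20.3
```

```bash
python3 - <<'E'
from h import *
stat(); print(rel([559,-242,20],target(85,40)))
c=vision.capture("top");cv2.imwrite("pics/top2.png",c["frame"][:,:,::-1])
c=vision.capture("side");cv2.imwrite("pics/side2.png",cv2.resize(c["frame"][190:390,280:580],None,fx=2.5,fy=2.5,interpolation=cv2.INTER_CUBIC)[:,:,::-1])
E
```

```text
4.33 pos [ 559.2 -242.3   60.8] j [-0.82  0.8   1.41  0.5   1.47 -0.93] F [-0.25  0.25  0.41] w 20.3 yaw 95.0 x [0.069 0.762 0.644] z [ 0.053  0.641 -0.765]
[-0.434 -0.001  0.524 -0.017 -0.007 -0.013]
```

View pics/side2.png

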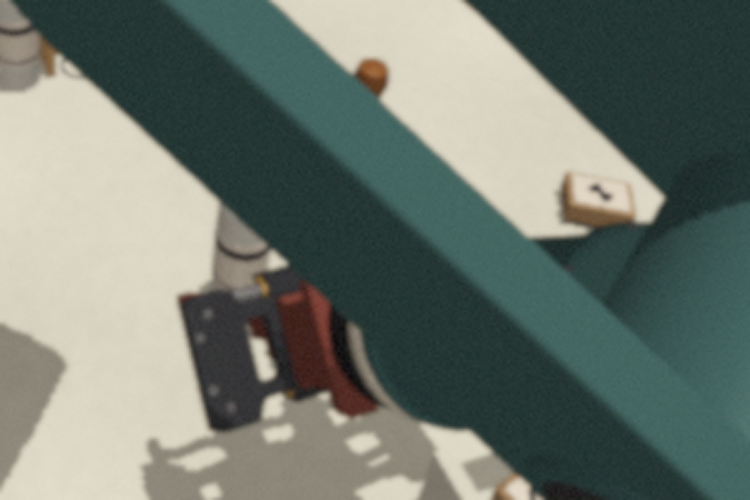

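View pics/top2.png

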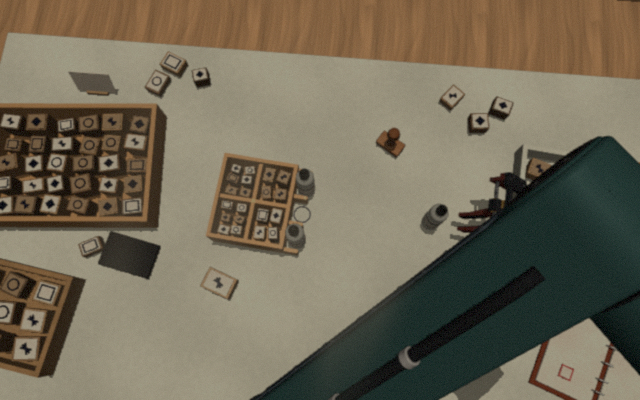

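send_rows --moves '[[[-0.08,0,0.1,0,0,0,0.77],[-0.2,0,0.25,0,0,0,0.77],[-0.32,0,0.39,0,0,0,0.77],[-0.4,0,0.48,0,0,0,0.77],[-0.43,0,0.52,0,0,0,0.77],[-0.43,0,0.52,0,0,0,0.77],[-0.43,0,0.52,0,0,0,0.77]]]'

```text
clock: 5.3
tool_pos: [559.3, -242.4, 20.8]
orientation: [0.693, 0.634, 0.251, -0.232]
ft_force: [0.4, -1.3, -0.4]
width: 20.2
```

```bash
python3 - <<'E'
from h import *
stat(); 
c=vision.capture("top");cv2.imwrite("pics/top3.png",cv2.resize(c["frame"][190:250,410:510],None,fx=8,fy=8,interpolation=cv2.INTER_CUBIC)[:,:,::-1])
s=telemetry.observe();r=R.from_quat(s["orientation"])
# expected pixel of finger front tip corners, inner edges
P=[s["tool_pos"]+r.apply([10,y,8]) for y in(-10,10,-23.5,23.5)]
print(np.round(P,1)); print((proj(c,P)-[410,190]+.5)*8)
c=vision.capture("side");cv2.imwrite("pics/side3.png",cv2.resize(c["frame"][230:390,300:500],None,fx=4,fy=4,interpolation=cv2.INTER_CUBIC)[:,:,::-1][:600])
print((proj(c,P)-[300,230]+.5)*4)
E
```

```text
5.3 pos [ 559.3 -242.4   20.8] j [-0.82  0.85  1.42  0.5   1.41 -0.95] F [ 0.44 -1.33 -0.42] w 20.2 yaw 95.0 x [0.068 0.763 0.643] z [ 0.054  0.641 -0.766]
[[ 550.5 -228.8   21.2]
 [ 570.4 -230.6   21.1]
 [ 537.  -227.7   21.2]
 [ 583.9 -231.8   21.1]]
[[338.18416883 320.09847013]
 [346.58912272 247.89878251]
 [332.4709795  369.17553705]
 [352.22300994 199.50293141]]
[[322.13160097 379.41232502]
 [366.35078118 366.83107125]
 [291.90432167 388.01259915]
 [395.8260403  358.44476212]]
```

View pics/top3.png

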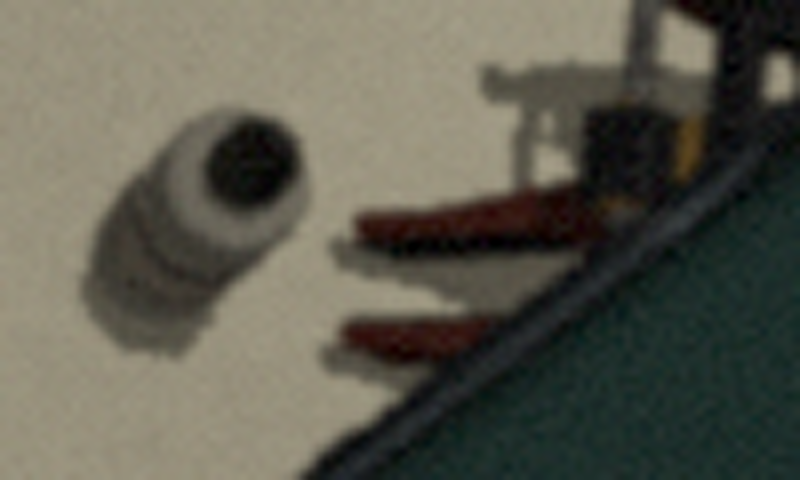

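View pics/side3.png

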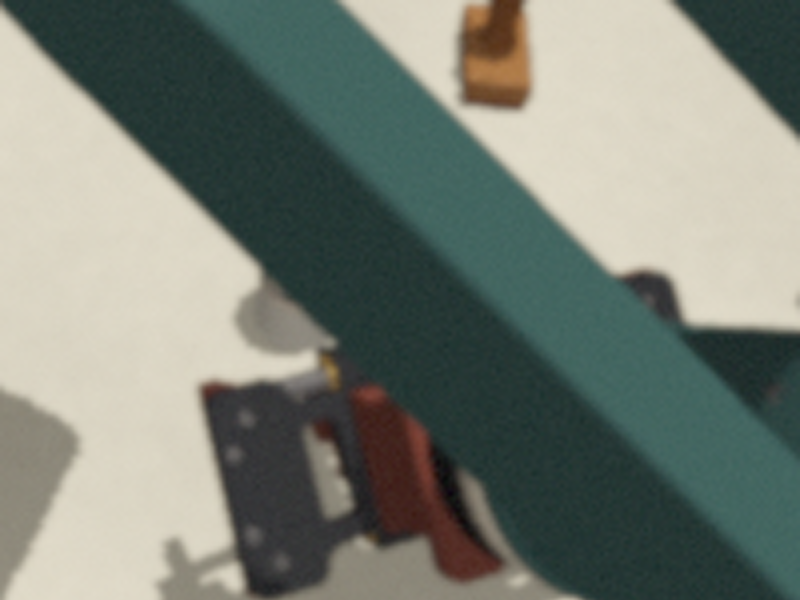

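```bash
python3 - <<'E'
from h import *
o=target(85,40)
for p in [(563,-216),(563.3,-210),(559.5,-150)]: print(p,rel([*p,20.8],o))
E
```

```text
(563, -216) [ 0.34   0.022  0.287 -0.013 -0.002 -0.01 ]
(563.3, -210) [ 0.416  0.019  0.351 -0.013 -0.002 -0.01 ]
(559.5, -150) [ 1.175 -0.131  0.988 -0.013 -0.002 -0.01 ]
```

send_rows --moves '[[[0.06,0.005,0.05,0,0,0,0.77],[0.15,0.01,0.125,0,0,0,0.77],[0.24,0.015,0.2,0,0,0,0.77],[0.29,0.02,0.245,0,0,0,0.77],[0.315,0.02,0.265,0,0,0,0.77],[0.34,0.02,0.287,0,0,0,0.77],[0.365,0.02,0.308,0,0,0,0.77],[0.39,0.02,0.33,0,0,0,0.77],[0.415,0.02,0.35,0,0,0,0.77],[0.44,0.02,0.37,0,0,0,0.77],[0.465,0.015,0.392,0,0,0,0.77],[0.49,0.01,0.413,0,0,0,0.77]]]'

```text
clock: 6.9
tool_pos: [563.3, -204.1, 20.8]
orientation: [0.693, 0.635, 0.251, -0.232]
ft_force: [0.2, 0.2, 0.1]
width: 20.1
```

```bash
cat > look.py <<'E'
from h import *
import sys
def look(n,tb,sb,tc,f=6):
    c=vision.capture("top");u0,v0,u1,v1=tb
    cv2.imwrite(f"pics/top{n}.png",cv2.resize(c["frame"][v0:v1,u0:u1],None,fx=f,fy=f,interpolation=cv2.INTER_CUBIC)[:,:,::-1])
    a=caps(c,45,[tc])[0]; print("cap px",a[1],a[2],"bottle xy",onz(c,*a[1],128)[:2])
    c2=vision.capture("side");u0,v0,u1,v1=sb
    cv2.imwrite(f"pics/side{n}.png",cv2.resize(c2["frame"][v0:v1,u0:u1],None,fx=3,fy=3,interpolation=cv2.INTER_CUBIC)[:,:,::-1])
E
python3 - <<'E'
from look import *
stat(); look(4,(390,170,510,260),(260,150,500,340),(425,195,450,222))
o=target(85,40)
for p in [(559.5,-150),(555,-80),(551.6,-22)]: print(p,rel([*p,20.8],o))
E
```

```text
6.9 pos [ 563.3 -204.1   20.8] j [-0.78  0.83  1.47  0.53  1.37 -0.95] F [0.18 0.15 0.13] w 20.1 yaw 95.0 x [0.068 0.763 0.643] z [ 0.054  0.641 -0.766]
cap px [437.36708861 210.63291139] 79 bottle xy [ 564.77312585 -175.49297602]
(559.5, -150) [ 0.681 -0.14   0.573 -0.014 -0.002 -0.009]
(555, -80) [ 1.566 -0.316  1.317 -0.014 -0.002 -0.009]
(551.6, -22) [ 2.299e+00 -4.560e-01  1.933e+00 -1.400e-02 -2.000e-03 -9.000e-03]
```

View pics/top4.png

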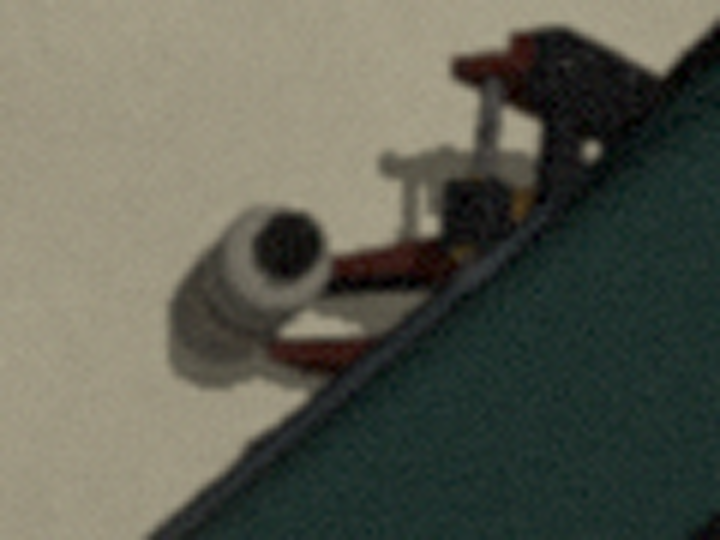

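send_rows --moves '[[[0.02,0,0.017,0,0,0,0.77],[0.06,-0.01,0.05,0,0,0,0.77],[0.14,-0.03,0.118,0,0,0,0.77],[0.23,-0.045,0.193,0,0,0,0.77],[0.315,-0.065,0.265,0,0,0,0.77],[0.4,-0.08,0.337,0,0,0,0.77],[0.49,-0.1,0.412,0,0,0,0.77],[0.58,-0.12,0.488,0,0,0,0.77],[0.67,-0.135,0.564,0,0,0,0.77],[0.745,-0.15,0.627,0,0,0,0.77],[0.795,-0.165,0.669,0,0,0,0.77],[0.82,-0.17,0.69,0,0,0,0.77]]]'

```text
clock: 8.5
tool_pos: [558.6, -138.7, 20.8]
orientation: [0.693, 0.635, 0.251, -0.232]
ft_force: [-0.2, -1.4, -0.8]
width: 20.1
```

```bash
python3 - <<'E'
from look import *
stat(); look(5,(360,170,480,260),(260,150,500,340),(390,195,425,222))
o=target(85,40)
for p in [(555,-80),(551.6,-22)]: print(p,rel([*p,20.8],o))
E
```

```text
8.5 pos [ 558.6 -138.7   20.8] j [-0.72  0.79  1.58  0.57  1.28 -0.94] F [-0.2  -1.43 -0.83] w 20.1 yaw 95.0 x [0.068 0.763 0.643] z [ 0.054  0.641 -0.766]
cap px [419.52380952 216.52380952] 21 bottle xy [ 550.14615793 -141.23632086]
(555, -80) [ 0.743 -0.144  0.625 -0.015 -0.003 -0.009]
(551.6, -22) [ 1.476 -0.284  1.241 -0.015 -0.003 -0.009]
```

View pics/top5.png

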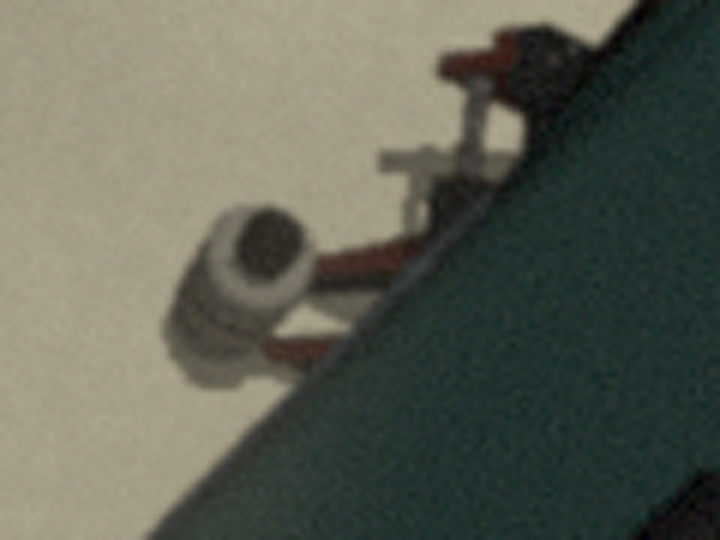

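send_rows --moves '[[[0.02,0,0.017,0,0,0,0.77],[0.06,-0.01,0.05,0,0,0,0.77],[0.14,-0.03,0.118,0,0,0,0.77],[0.23,-0.045,0.193,0,0,0,0.77],[0.315,-0.06,0.265,0,0,0,0.77],[0.4,-0.08,0.337,0,0,0,0.77],[0.49,-0.095,0.412,0,0,0,0.77],[0.58,-0.11,0.488,0,0,0,0.77],[0.67,-0.13,0.564,0,0,0,0.77],[0.745,-0.145,0.627,0,0,0,0.77],[0.795,-0.155,0.669,0,0,0,0.77],[0.82,-0.16,0.69,0,0,0,0.77]]]'

```text
clock: 10.1
tool_pos: [554.6, -73.7, 20.8]
orientation: [0.693, 0.635, 0.251, -0.232]
ft_force: [-0.1, -0.4, 0.7]
width: 20.1
```

```bash
python3 - <<'E'
from look import *
stat(); look(6,(330,170,450,260),(260,150,500,340),(360,200,383,222))
o=target(85,40)
for p in [(551.6,-22),(559.5,69.7)]: print(p,rel([*p,20.8],o))
E
```

```text
10.1 pos [554.6 -73.7  20.8] j [-0.64  0.76  1.68  0.63  1.2  -0.94] F [-0.07 -0.38  0.68] w 20.1 yaw 95.0 x [0.068 0.763 0.643] z [ 0.053  0.641 -0.766]
cap px [371.6        210.26666667] 45 bottle xy [554.85470069 -47.36578685]
(551.6, -22) [ 0.654 -0.124  0.55  -0.015 -0.004 -0.009]
(559.5, 69.7) [ 1.829 -0.125  1.537 -0.015 -0.004 -0.009]
```

View pics/top6.png

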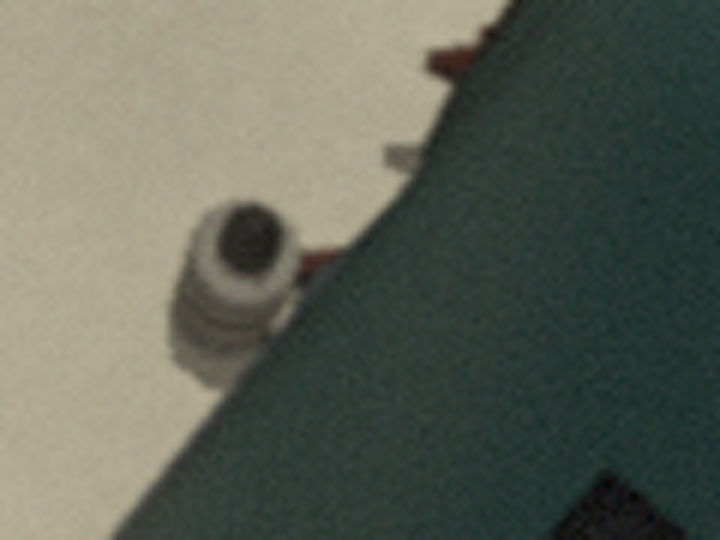

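View pics/side6.png

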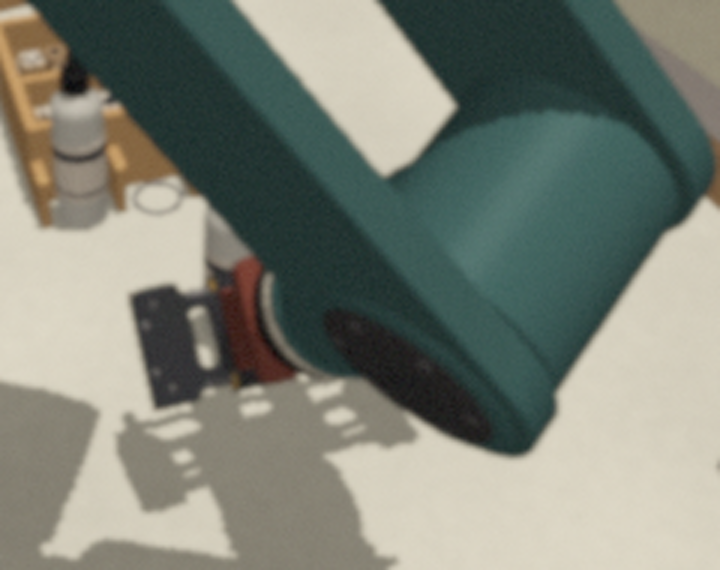

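```bash
python3 - <<'E'
from h import *
for n in("top","side"):
    c=vision.capture(n);cv2.imwrite(f"pics/{n}7.png",c["frame"][:,:,::-1])
    if n=="top":
        for uv,z in [((392,135),60),((390,150),0),((219,283),32)]: print(uv,onz(c,*uv,z)[:2])
E
```

```text
(392, 135) [739.68808075 -85.64829605]
(390, 150) [726.08333402 -89.13039549]
(219, 283) [395.63505743 251.95552881]
```

View pics/top7.png

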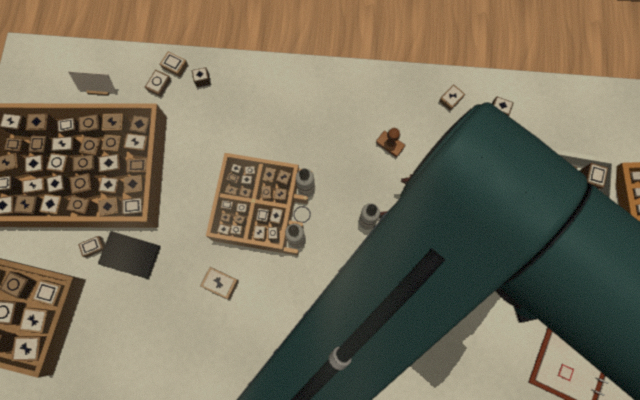

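View pics/side7.png

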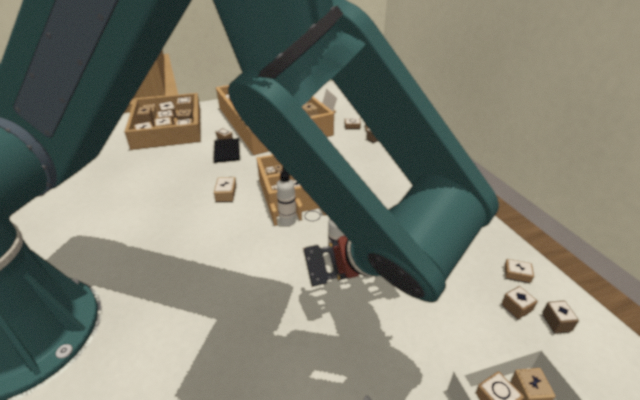

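```bash
python3 - <<'E'
from h import *
D=[([1.10492,.35948,1.51144],[205.87,562.85,229.82],[-.001,-.001,-1]),
([.33,.27,1.47],[519,250.7,299.6],[-.002,-.001,-1]),
([-.88,.63,1.17],[555.3,-302,268.9],[.056,.639,-.767]),
([-.82,.80,1.41],[559.2,-242.3,60.8],[.053,.641,-.765]),
([-.78,.83,1.47],[563.3,-204.1,20.8],[.054,.641,-.766]),
([-.72,.79,1.58],[558.6,-138.7,20.8],[.054,.641,-.766]),
([-.64,.76,1.68],[554.6,-73.7,20.8],[.053,.641,-.766])]
A=[];b=[]
for q,p,z in D:
    c,s=np.cos(q[0]),np.sin(q[0]);f=q[1]+q[2]
    for e,(k) in enumerate([c,s,0]):
        A.append([0 if e<2 else 1,k,k*np.sin(q[1])+(np.cos(q[1]) if e==2 else 0),k*np.sin(f)+(np.cos(f) if e==2 else 0),k*np.cos(f)-(np.sin(f) if e==2 else 0),z[e]]);b.append(p[e])
x,res,rk,sv=np.linalg.lstsq(np.array(A,float),np.array(b,float),rcond=None)
print("d1 a1 L2 L3 a3 dt",np.round(x,1),"rms",np.sqrt(np.mean((A@x-b)**2)))
s=telemetry.observe();r=R.from_quat(s["orientation"]);w=s["tool_pos"]-x[5]*r.apply([0,0,1]);print("wrist",w)
q=s["joints"];f=q[1]+q[2]
u=np.array([np.cos(q[0]),np.sin(q[0]),0]);F=np.sin(f)*u+np.array([0,0,np.cos(f)]);print("forearm dir",F)
t=r.apply([0,0,1]);ax=np.cross(F,t);ax/=np.linalg.norm(ax);print("j5 axis",ax)
c=vision.capture("side");print(proj(c,[w,w+100*ax,w-100*ax]))
E
```

```text
d1 a1 L2 L3 a3 dt [281.7 -40.6 796.6 433.9 170.1 507.7] rms 21.70804809783343
wrist [ 527.44082819 -399.40323038  409.50340794]
forearm dir [ 0.51862579 -0.3872999  -0.76225067]
j5 axis [0.8426762  0.38237139 0.37906325]
[[513.23190459 197.8026091 ]
 [572.01350013 109.89413228]
 [439.90902005 307.45773222]]
```

```bash
python3 - <<'E'
from h import *
D=[([1.10492,.35948,1.51144,0],[205.87,562.85,229.82],[-.001,-.001,-1]),
([.33,.27,1.47,0],[519,250.7,299.6],[-.002,-.001,-1]),
([-.88,.63,1.17,.49],[555.3,-302,268.9],[.056,.639,-.767]),
([-.82,.80,1.41,.50],[559.2,-242.3,60.8],[.053,.641,-.765]),
([-.78,.83,1.47,.53],[563.3,-204.1,20.8],[.054,.641,-.766]),
([-.72,.79,1.58,.57],[558.6,-138.7,20.8],[.054,.641,-.766]),
([-.64,.76,1.68,.63],[554.6,-73.7,20.8],[.053,.641,-.766])]
def basis(q):
    R1=R.from_euler('z',q[0]);R2=R1*R.from_euler('y',q[1]);R3=R2*R.from_euler('y',q[2]);R4=R3*R.from_euler('z',q[3])
    return R1,R2,R3,R4
A=[];b=[]
for q,p,z in D:
    R1,R2,R3,R4=basis(q)
    A.append(np.c_[[0,0,1],R1.apply([1,0,0]),R1.apply([0,1,0]),R2.apply([0,0,1]),R3.apply([0,0,1]),R3.apply([1,0,0]),R4.apply([0,1,0]),z]);b+=p
A=np.vstack(A);x,res,rk,sv=np.linalg.lstsq(A,np.array(b,float),rcond=1e-3)
print("d1 a1 lat L2 L3 a3 lat5 dt",np.round(x,1),"rms",np.sqrt(np.mean((A@x-b)**2)),sv)
s=telemetry.observe();r=R.from_quat(s["orientation"]);q=s["joints"];R1,R2,R3,R4=basis(q)
w=s["tool_pos"]-x[7]*r.apply([0,0,1]);ax=R4.apply([0,1,0]);F=R3.apply([0,0,1])
print("wrist",w,"fore",F,"ax",ax)
c=vision.capture("side")
for k in(-150,-100,0,100): print(k,w+k*ax,proj(c,w+k*ax))
print("elbow",w-x[4]*F,proj(c,w-x[4]*F))
E
```

```text
d1 a1 lat L2 L3 a3 lat5 dt [272.   -2.6  64.9 606.  438.7 111.8   3.9 372.6] rms 1.1520519722703333 [5.20426732 3.80579324 3.64091141 0.65390636 0.61882909 0.51061933
 0.28161013 0.1579377 ]
wrist [ 534.67248708 -312.8215783   306.01554596] fore [ 0.51861757 -0.3873642  -0.76222358] ax [0.84269435 0.38232176 0.37907294]
-150 [ 408.26833401 -370.16984304  249.1546049 ] [[341.88783997 347.25306461]]
-100 [ 450.4030517  -351.05375479  268.10825192] [[373.50294559 304.39501781]]
0 [ 534.67248708 -312.8215783   306.01554596] [[429.48599801 228.50331244]]
100 [ 618.94192245 -274.5894018   343.92284   ] [[477.52100003 163.38613745]]
elbow [ 307.16990677 -142.89606905  640.38106188] [[  86.21751689 -201.55769558]]
```

```bash
python3 - <<'E'
from h import *
t=dict(np.load("top0.npz"))
for z in (60,80,100,120): print(z,onz(t,465.3,181,z)[:2], "now-frame top6",onz(t,401.5,180,z)[:2])
E
```

```text
60 [ 649.46811421 -245.73395798] now-frame top6 [ 640.50063764 -111.10327139]
80 [ 643.56795975 -240.70134758] now-frame top6 [ 634.76898346 -108.60039275]
100 [ 637.66780528 -235.66873719] now-frame top6 [ 629.03732929 -106.09751411]
120 [ 631.76765082 -230.63612679] now-frame top6 [ 623.30567512 -103.59463547]
```

send_rows --moves '[[[0.02,0,0.016,0,0,0,0.77],[0.06,-0.01,0.053,0,0,0,0.77],[0.14,-0.025,0.116,0,0,0,0.77],[0.225,-0.045,0.19,0,0,0,0.77],[0.315,-0.06,0.265,0,0,0,0.77],[0.4,-0.075,0.338,0,0,0,0.77],[0.48,-0.09,0.402,0,0,0,0.77],[0.54,-0.105,0.455,0,0,0,0.77],[0.59,-0.115,0.497,0,0,0,0.77],[0.63,-0.12,0.53,0,0,0,0.77],[0.655,-0.125,0.55,0,0,0,0.77],[0.655,-0.125,0.55,0,0,0,0.77]]]'

```text
clock: 11.9
tool_pos: [551.6, -22.1, 20.9]
orientation: [0.693, 0.635, 0.251, -0.232]
ft_force: [-1.1, -0.5, -0.2]
width: 20.0
```

```bash
python3 - <<'E'
from look import *
stat(); look(8,(280,160,400,250),(200,120,440,310),(337,197,362,222))
o=target(85,40)
for p in [(555.6,24.7),(559.5,69.7)]: print(p,rel([*p,20.8],o))
E
```

```text
11.9 pos [551.6 -22.1  20.9] j [-0.57  0.74  1.74  0.68  1.14 -0.93] F [-1.09 -0.55 -0.17] w 20.0 yaw 95.0 x [0.068 0.763 0.643] z [ 0.053  0.641 -0.766]
cap px [342.66666667 207.        ] 3 bottle xy [556.68965259   9.51689669]
(555.6, 24.7) [ 0.6   -0.001  0.506 -0.014 -0.005 -0.01 ]
(559.5, 69.7) [ 1.177 -0.002  0.99  -0.014 -0.005 -0.01 ]
```

View pics/top8.png

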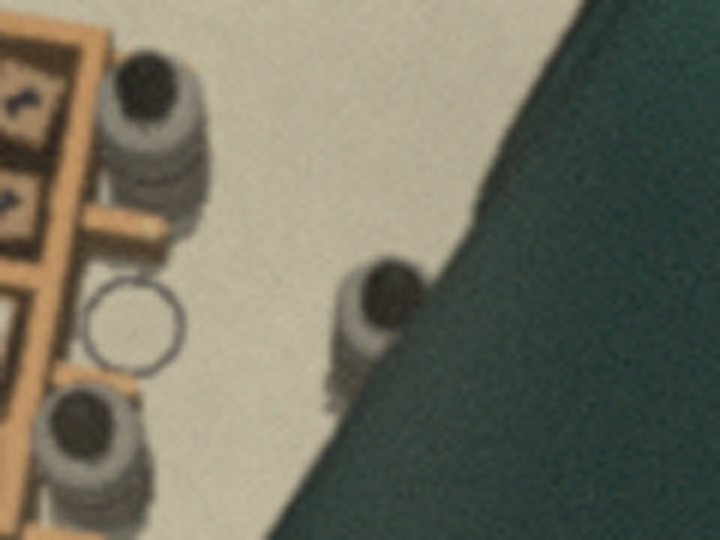

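View pics/side8.png

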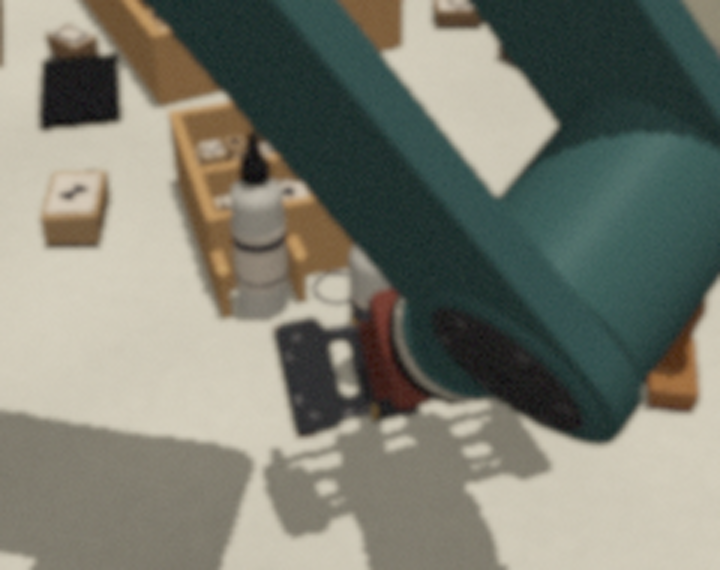

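```bash
python3 - <<'E'
from h import *
t=dict(np.load("top0.npz"))
b=onz(t,345-.4,208.5-.4,128)[:2];u=np.array([np.cos(np.radians(85)),np.sin(np.radians(85))]);d=np.array([561.9,96.6])-b
print(b,"ahead",d@u,"lateral to right(+x)",d@[u[1],-u[0]])
o=target(85,40)
print(rel([557,40,20.8],o))
E
```

```text
[554.8044749   5.5777967] ahead 91.2942520946494 lateral to right(+x) -0.8645832523728259
[ 0.796 -0.     0.67  -0.014 -0.005 -0.01 ]
```

send_rows --moves '[[[0.02,0,0.017,0,0,0,0.77],[0.065,0,0.055,0,0,0,0.77],[0.14,0,0.118,0,0,0,0.77],[0.23,0,0.194,0,0,0,0.77],[0.32,0,0.27,0,0,0,0.77],[0.41,0,0.345,0,0,0,0.77],[0.5,0,0.421,0,0,0,0.77],[0.59,0,0.497,0,0,0,0.77],[0.67,0,0.564,0,0,0,0.77],[0.73,0,0.615,0,0,0,0.77],[0.77,0,0.648,0,0,0,0.77],[0.795,0,0.67,0,0,0,0.77]]]'

```text
clock: 13.5
tool_pos: [557.1, 40.0, 20.7]
orientation: [0.693, 0.634, 0.251, -0.232]
ft_force: [0.2, -1.2, -1.0]
width: 20.5
```

```bash
python3 - <<'E'
from look import *
stat(); look(9,(260,160,380,250),(200,120,440,310),(306,197,324,218))
o=target(85,40)
for p in [(559.1,64.7),(559.5,69.7)]: print(p,rel([*p,20.8],o))
E
```

```text
13.5 pos [557.1  40.   20.7] j [-0.48  0.73  1.79  0.74  1.07 -0.9 ] F [ 0.18 -1.16 -0.99] w 20.5 yaw 95.0 x [0.068 0.763 0.643] z [ 0.054  0.641 -0.766]Traceback (most recent call last):
  File "<stdin>", line 2, in <module>
  File "look.py", line 6, in look
    a=caps(c,45,[tc])[0]; print("cap px",a[1],a[2],"bottle xy",onz(c,*a[1],128)[:2])
      ~~~~^^^^^^^^^^^
  File "h.py", line 16, in caps
    k=1+np.argmax(st[1:,4]);ys,xs=np.where(l==k);out.append((np.c_[xs+u0,ys+v0],ce[k]+[u0,v0],st[k,4]))
        ~~~~~~~~~^^^^^^^^^^
    return _wrapfunc(a, 'argmax', axis=axis, out=out, **kwds)
    return bound(*args, **kwds)
ValueError: attempt to get argmax of an empty sequence
```

View pics/top9.png

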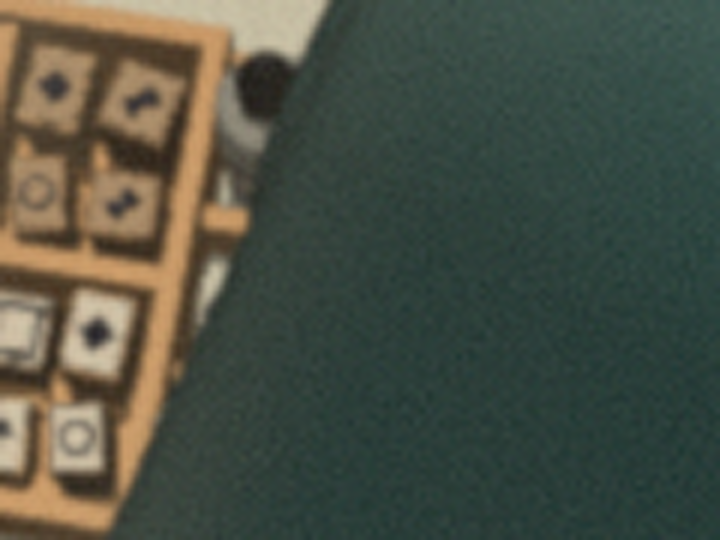

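```bash
python3 - <<'E'
from h import *
c=vision.capture("side");cv2.imwrite("pics/side9.png",cv2.resize(c["frame"][140:290,220:420],None,fx=4,fy=4,interpolation=cv2.INTER_CUBIC)[:,:,::-1])
o=target(85,40)
for p in [(559.1,64.7),(559.5,69.7)]: print(p,rel([*p,20.8],o))
E
```

```text
(559.1, 64.7) [ 0.316 -0.001  0.265 -0.015 -0.005 -0.01 ]
(559.5, 69.7) [ 0.38  -0.001  0.319 -0.015 -0.005 -0.01 ]
```

View pics/side9.png

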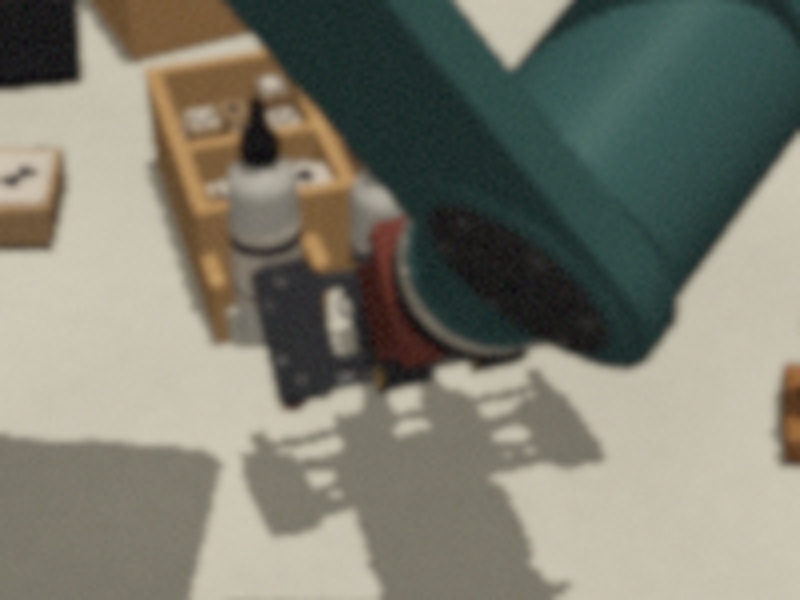

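```bash
python3 - <<'E'
from h import *
s=dict(np.load("side0.npz"))
for uv in [(258,270),(290,402),(360,275),(345,400)]:
    p,d=ray(s,uv[0]/4+220,uv[1]/4+140)
    for x in(468,480): print(uv,x,np.round(p+d*(x-p[0])/d[0]))
st=telemetry.observe();r=R.from_quat(st["orientation"])
for l in [(37.5,89,-72),(37.5,-89,-72),(-37.5,-89,-72)]: print(l,np.round(st["tool_pos"]+r.apply(l)))
E
```

```text
(258, 270) 468 [468.   3. 122.]
(258, 270) 480 [480.  45.  87.]
(290, 402) 468 [468. -36.  71.]
(290, 402) 480 [480.   4.  32.]
(360, 275) 468 [ 468. -133.  220.]
(360, 275) 480 [ 480. -101.  192.]
(345, 400) 468 [ 468. -112.  139.]
(345, 400) 480 [480. -79. 106.]
(37.5, 89, -72) [644.  15. 100.]
(37.5, -89, -72) [467.  30. 100.]
(-37.5, -89, -72) [462. -27.  52.]
```

send_rows --moves '[[[0.02,0,0.016,0,0,0,0.77],[0.05,0,0.043,0,0,0,0.77],[0.095,0,0.08,0,0,0,0.77],[0.14,0,0.118,0,0,0,0.77],[0.185,0,0.156,0,0,0,0.77],[0.225,0,0.188,0,0,0,0.77],[0.255,0,0.215,0,0,0,0.77],[0.28,0,0.236,0,0,0,0.77],[0.3,0,0.252,0,0,0,0.77],[0.31,0,0.262,0,0,0,0.77],[0.315,0,0.266,0,0,0,0.77],[0.315,0,0.266,0,0,0,0.77]]]'

```text
clock: 15.1
tool_pos: [559.2, 64.7, 20.7]
orientation: [0.693, 0.634, 0.251, -0.232]
ft_force: [0.4, -0.5, -0.3]
width: 20.1
```

```bash
python3 - <<'E'
from h import *
stat()
c=vision.capture("side");cv2.imwrite("pics/side10.png",cv2.resize(c["frame"][140:290,220:420],None,fx=4,fy=4,interpolation=cv2.INTER_CUBIC)[:,:,::-1])
c=vision.capture("top");cv2.imwrite("pics/top10.png",cv2.resize(c["frame"][150:250,220:340],None,fx=6,fy=6,interpolation=cv2.INTER_CUBIC)[:,:,::-1])
print([np.round(telemetry.observe()["ft_force"],1).tolist() for i in range(3)])
E
```

```text
15.1 pos [559.2  64.7  20.7] j [-0.44  0.72  1.8   0.77  1.05 -0.89] F [ 0.43 -0.51 -0.28] w 20.1 yaw 95.0 x [0.069 0.762 0.643] z [ 0.054  0.641 -0.765]
[[-0.5, -0.2, 0.4], [-0.5, -0.2, 0.4], [-0.5, -0.2, 0.4]]
```

View pics/side10.png

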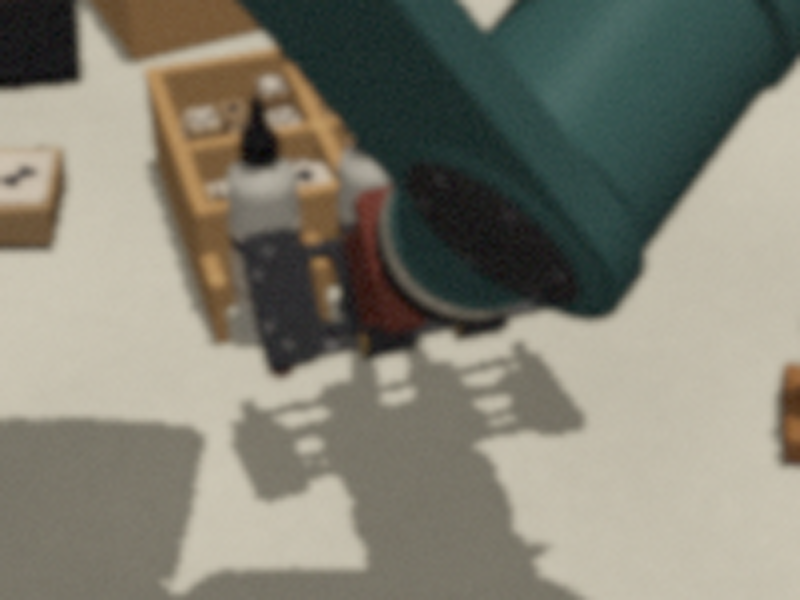

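View pics/top10.png

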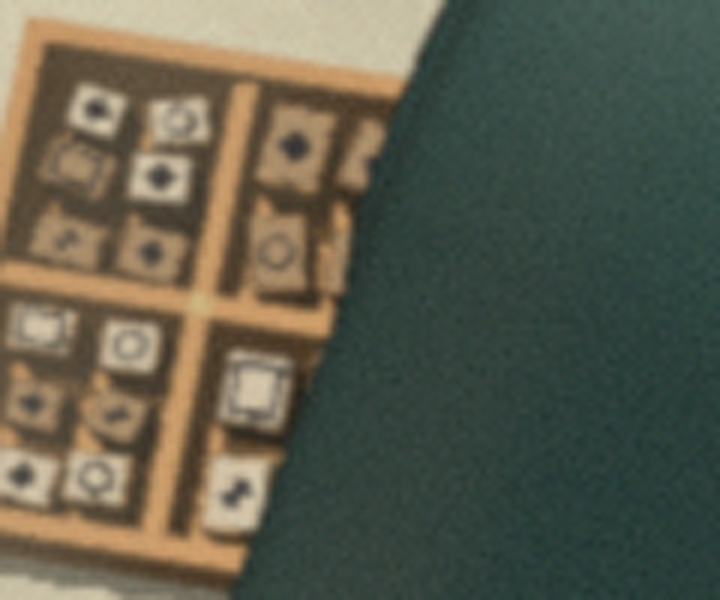

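send_rows --moves '[[[0.006,0,0.005,0,0,0,0.77],[0.013,0,0.011,0,0,0,0.77],[0.019,0,0.016,0,0,0,0.77],[0.026,0,0.022,0,0,0,0.77],[0.032,0,0.027,0,0,0,0.77],[0.038,0,0.032,0,0,0,0.77]]]'

```text
clock: 15.95
tool_pos: [559.4, 67.7, 20.8]
orientation: [0.693, 0.634, 0.251, -0.232]
ft_force: [0.2, -0.2, -0.1]
width: 20.1
```

send_rows --moves '[[[0.006,0,0.005,0,0,0,0.77],[0.013,0,0.011,0,0,0,0.77],[0.013,0,0.011,0,0,0,0.77]]]'

```text
clock: 16.32
tool_pos: [559.5, 68.8, 20.7]
orientation: [0.693, 0.634, 0.251, -0.233]
ft_force: [-1.1, 0.0, -0.3]
width: 20.4
```

send_rows --moves '[[[0.006,0,0.005,0,0,0,0.77],[0.013,0,0.011,0,0,0,0.77],[0.013,0,0.011,0,0,0,0.77]]]'

```text
clock: 16.7
tool_pos: [559.6, 69.8, 20.7]
orientation: [0.693, 0.634, 0.251, -0.233]
ft_force: [0.3, -0.5, -0.1]
width: 20.4
```

send_rows --moves '[[[0.006,0,0.005,0,0,0,0.77],[0.013,0,0.011,0,0,0,0.77],[0.013,0,0.011,0,0,0,0.77]]]'

```text
clock: 17.08
tool_pos: [559.6, 70.9, 20.7]
orientation: [0.693, 0.634, 0.251, -0.233]
ft_force: [0.2, 0.4, 0.1]
width: 20.0
```

send_rows --moves '[[[0.006,0,0.005,0,0,0,0.77],[0.013,0,0.011,0,0,0,0.77],[0.013,0,0.011,0,0,0,0.77]]]'

```text
clock: 17.45
tool_pos: [559.7, 72.0, 20.7]
orientation: [0.693, 0.634, 0.251, -0.233]
ft_force: [-0.2, -0.1, 0.7]
width: 20.4
```

send_rows --moves '[[[0.006,0,0.005,0,0,0,0.77],[0.013,0,0.011,0,0,0,0.77],[0.013,0,0.011,0,0,0,0.77]]]'

```text
clock: 17.82
tool_pos: [559.9, 72.8, 20.7]
orientation: [0.693, 0.635, 0.251, -0.232]
ft_force: [-0.8, -2.4, -0.3]
width: 20.5
```

```bash
python3 - <<'E'
from h import *
stat()
for i in range(3):
    c=vision.capture("side");print(np.round(telemetry.observe()["ft_force"],1))
cv2.imwrite("pics/side11.png",cv2.resize(c["frame"][150:250,260:360],None,fx=6,fy=6,interpolation=cv2.INTER_CUBIC)[:,:,::-1])
print(rel([555,20,20.8]),rel([550,-40,60]))
E
```

```text
17.82 pos [559.9  72.8  20.7] j [-0.42  0.72  1.81  0.78  1.04 -0.89] F [-0.81 -2.41 -0.25] w 20.5 yaw 95.0 x [0.068 0.763 0.643] z [ 0.054  0.641 -0.766]
[-0.4 -1.8  1. ]
[-0.8 -2.5  0.6]
[-0.6 -2.3  0.2]
[-0.676 -0.005 -0.57   0.     0.     0.   ] [-1.024 -0.004 -1.716  0.     0.     0.   ]
```

View pics/side11.png

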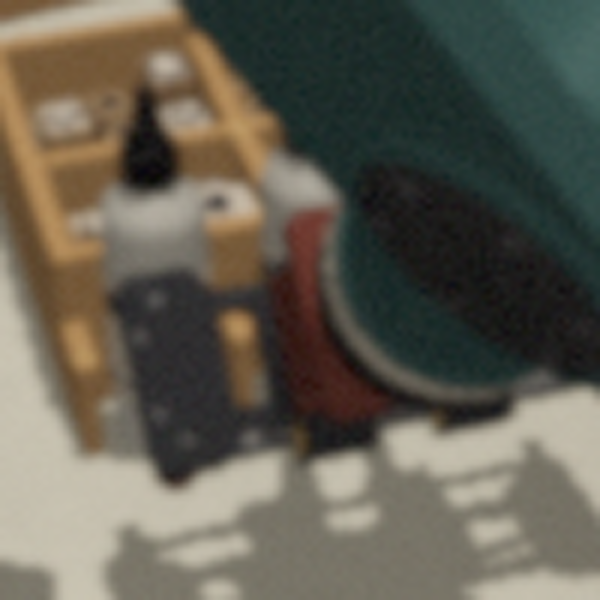

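send_rows --moves '[[[-0.01,0,-0.008,0,0,0,0.77],[-0.03,0,-0.025,0,0,0,0.77],[-0.07,0,-0.059,0,0,0,0.77],[-0.14,0,-0.118,0,0,0,0.77],[-0.25,0,-0.211,0,0,0,0.77],[-0.4,0,-0.337,0,0,0,0.77],[-0.6,0,-0.506,0,0,0,0.77],[-0.8,0,-0.674,0,0,0,0.77],[-1.0,0,-0.843,0,0,0,0.77],[-1.2,0,-1.01,0,0,0,0.77],[-1.3,0,-1.1,0,0,0,0.77],[-1.3,0,-1.1,0,0,0,0.77]]]'

```text
clock: 19.48
tool_pos: [551.2, -29.7, 21.0]
orientation: [0.693, 0.634, 0.252, -0.232]
ft_force: [1.0, 0.2, -0.6]
width: 20.5
```

```bash
python3 - <<'E'
from h import *
stat()
print(rel([555,-80,200]),rel([555,-180,260]))
E
```

```text
19.48 pos [551.2 -29.7  21. ] j [-0.58  0.74  1.74  0.67  1.15 -0.93] F [ 1.02  0.19 -0.64] w 20.5 yaw 95.0 x [0.069 0.762 0.643] z [ 0.054  0.641 -0.766]
[ 1.284  0.128 -2.818  0.     0.     0.   ] [ 0.656  0.271 -4.652  0.     0.     0.   ]
```

send_rows --moves '[[[0.03,0,-0.3,0,0,0,0.77],[0.1,0.03,-0.8,0,0,0,0.77],[0.2,0.08,-1.5,0,0,0,0.77],[0.3,0.12,-2.2,0,0,0,0.77],[0.4,0.16,-2.9,0,0,0,0.77],[0.5,0.2,-3.6,0,0,0,0.77],[0.6,0.24,-4.2,0,0,0,0.77],[0.65,0.27,-4.6,0,0,0,0.77],[0.65,0.27,-4.65,0,0,0,0.77],[0.65,0.27,-4.65,0,0,0,0.77]]]'

```text
clock: 20.72
tool_pos: [554.4, -179.7, 259.5]
orientation: [0.693, 0.634, 0.251, -0.232]
ft_force: [-0.3, 0.0, -0.3]
width: 20.3
```

```bash
python3 - <<'E'
from h import *
stat()
t=vision.capture("top");cv2.imwrite("pics/top12.png",cv2.resize(t["frame"][145:265,200:340],None,fx=5,fy=5,interpolation=cv2.INTER_CUBIC)[:,:,::-1])
s=vision.capture("side");cv2.imwrite("pics/side12.png",cv2.resize(s["frame"][140:250,240:360],None,fx=5,fy=5,interpolation=cv2.INTER_CUBIC)[:,:,::-1])
E
```

```text
20.73 pos [ 554.4 -179.7  259.5] j [-0.77  0.52  1.39  0.53  1.7  -0.74] F [-0.26  0.01 -0.26] w 20.3 yaw 95.0 x [0.069 0.762 0.643] z [ 0.054  0.641 -0.765]
```

View pics/top12.png

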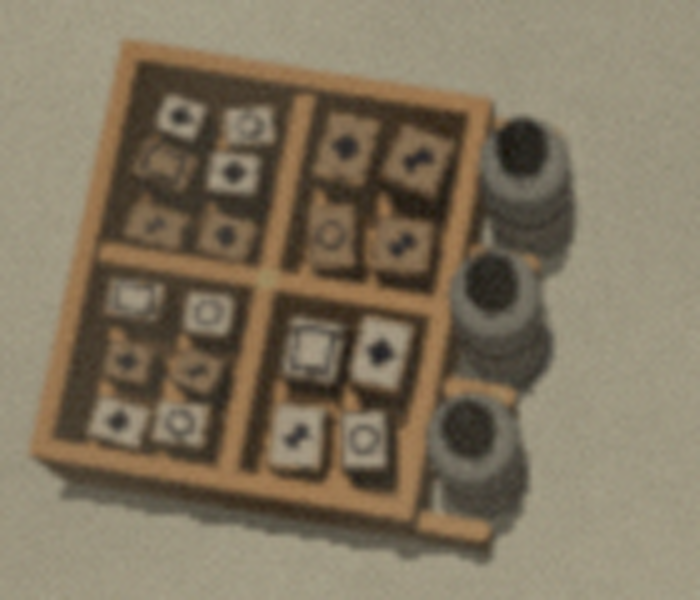

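View pics/side12.png

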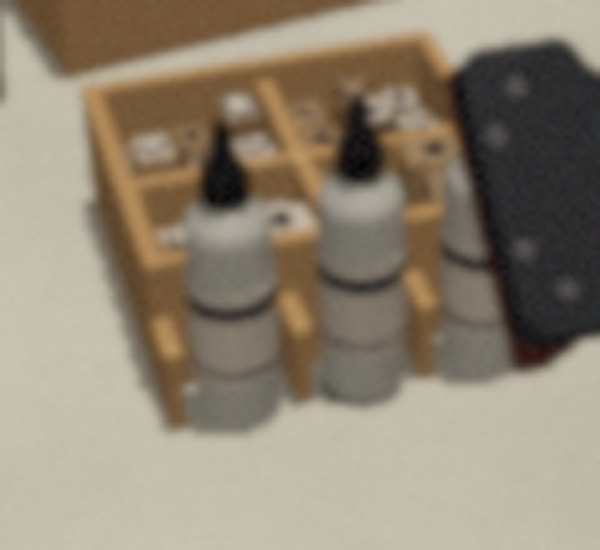

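```bash
python3 - <<'E'
from h import *
t0=dict(np.load("top0.npz"));s0=dict(np.load("side0.npz"))
t=vision.capture("top");s=vision.capture("side")
u=np.array([np.cos(np.radians(85)),np.sin(np.radians(85))]);w=np.array([u[1],-u[0]]);ring=np.array([561.9,96.6])
B=[(296,164,316,184),(288,190,308,212),(283,222,303,242)]
T=caps(t,45,B);T0=caps(t0,45,[B[0],B[2]])
print("before",[a[1].round(2) for a in T0])
for n,a in zip("bSc",T):
    p=onz(t,*a[1],128)[:2]; print(n,a[1].round(2),a[2],p.round(1),"rel ring: fwd",((p-ring)@u).round(1),"right",((p-ring)@w).round(1))
S=caps(s,45,[(303,155,322,178),(275,160,295,185)]);S0=caps(s0,45,[(275,160,295,185)])
print("side",[a[1].round(2) for a in S],"c before",S0[0][1].round(2))
for a in S: print(onz(s,*a[1],128)[:2])
cv2.imwrite("pics/top13.png",cv2.resize(t["frame"],None,fx=1,fy=1)[:,:,::-1])
E
```

```text
Traceback (most recent call last):
  File "h.py", line 16, in caps
    k=1+np.argmax(st[1:,4]);ys,xs=np.where(l==k);out.append((np.c_[xs+u0,ys+v0],ce[k]+[u0,v0],st[k,4]))
        ~~~~~~~~~^^^^^^^^^^
ValueError: attempt to get argmax of an empty sequence
```

```bash
python3 - <<'E'
from h import *
t0=dict(np.load("top0.npz"));s0=dict(np.load("side0.npz"))
t=vision.capture("top");s=vision.capture("side")
print(np.median(t0["frame"]),np.median(t["frame"]),np.median(s0["frame"]),np.median(s["frame"]))
u=np.array([np.cos(np.radians(85)),np.sin(np.radians(85))]);w=np.array([u[1],-u[0]]);ring=np.array([561.9,96.6])
B=[(298,166,312,182),(291,193,305,210),(287,222,301,240)]
g=lambda c:cv2.GaussianBlur(c["frame"],(0,0),0.5).max(2)
print([g(t)[b[1]:b[3],b[0]:b[2]].min() for b in B])
k=np.median(t["frame"])/np.median(t0["frame"])
for th in (50,60):
  T=caps(t,th*k if k>1 else th,B);T0=caps(t0,th if k>1 else th,[B[0],B[2]])
  print("before",[(a[1].round(2),a[2]) for a in T0])
  for n,a in zip("bSc",T):
    p=onz(t,*a[1],128)[:2]; print(n,a[1].round(2),a[2],p.round(1),"rel ring: fwd",((p-ring)@u).round(1),"right",((p-ring)@w).round(1))
S=caps(s,45,[(303,155,322,178),(275,160,295,185)]);S0=caps(s0,45,[(275,160,295,185)])
print("side",[a[1].round(2) for a in S],"c before",S0[0][1].round(2))
for a in S: print(onz(s,*a[1],128)[:2])
cv2.imwrite("pics/top13.png",t["frame"][:,:,::-1])
E
```

```text
110.0 123.0 120.0 115.0
[np.uint8(30), np.uint8(39), np.uint8(49)]
before [(array([303.86, 174.37]), np.int32(79)), (array([293.12, 230.36]), np.int32(75))]
b [303.85 174.36] 75 [616.6  91.5] rel ring: fwd -0.3 right 54.9
S [297.93 201.31] 71 [560.8  98. ] rel ring: fwd 1.3 right -1.2
c [293.18 230.88] 49 [501.5 101.5] rel ring: fwd -0.4 right -60.6
before [(array([303.77, 174.28]), np.int32(93)), (array([293.23, 230.23]), np.int32(88))]
b [303.75 174.17] 88 [617.   91.7] rel ring: fwd -0.0 right 55.3
S [297.71 201.07] 89 [561.3  98.4] rel ring: fwd 1.8 right -0.8
c [293.14 230.5 ] 80 [502.2 101.7] rel ring: fwd -0.2 right -59.9
side [array([311.45, 169.57]), array([284.24, 175.  ])] c before [284.18 174.66]
[558.07402519  94.52810897]
[499.11970492  97.17400811]
```

View pics/top13.png

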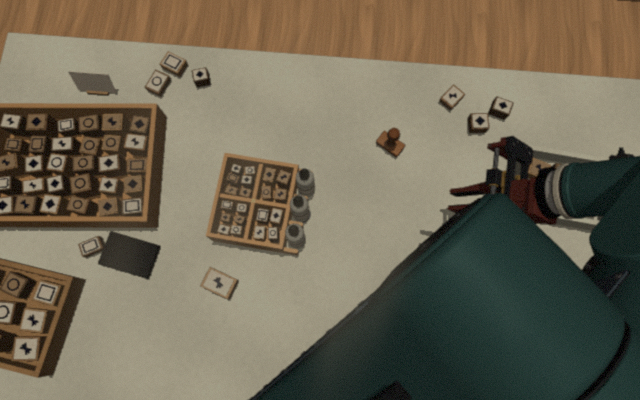

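```bash
python3 - <<'E'
from h import *
from workcell import manip
stat(); print(manip.finish_job()); stat()
E
```

```text
21.02 pos [ 554.6 -179.5  259.1] j [-0.77  0.52  1.39  0.53  1.7  -0.74] F [-0.15  0.1   0.7 ] w 19.9 yaw 95.0 x [0.069 0.762 0.644] z [ 0.053  0.642 -0.765]
the job is handed in; nothing more can be done
None
the job is handed in; nothing more can be done
```

The stray bottle is standing upright in the empty middle bay, against the box's front wall on its ink ring, and I've handed the job in at about 21 s.

I leaned the gripper back about 40° and set the fingertips 20 mm apart. I then pushed the bottle at about 21 mm above the table with both tips. It was never gripped or lifted, and the cap was not touched. The last few millimetres were a slow creep, stopped when the push force settled at about 2.3 N. I took that as wall contact. Then I backed straight out and lifted away.

**Last checks**
- **Position:** in the top view the bottle is 1.3–1.8 mm past the ring centre towards the wall, where wall contact should be 2 mm. It is about 1 mm off to one side.
- **Neighbouring bottles:** b and c are within about half a pixel of where they started.
- **Stamps:** both loose stamps look unmoved in the final picture. I did not measure them.
- **Robot:** it finished about 260 mm above the table, with force readings down to noise.

**Disagreements**
- The two cameras differ by about 3–4 mm, so I relied on the top camera, which matched the fingertips' sideways position to within about 1 mm.
- Wall contact came about 3 mm later than I had predicted.
- The arm hid most of the bottle during the last 60 mm of the push, so that stretch was judged mainly by force and checked afterwards.

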